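Sweep used tube caps into the waste bin

TASK

Clear the decapping tray: with the fingertips, sweep the three loose tube caps across the raised deck and out through the gap in its rim, so that all three drop into the waste bin in front of it. Only push the caps, do not pick them up, and leave the specimen cup, the small bottle and the tube rack standing where they are.

Things in the scene. Friction and masses are not known exactly. Their poses are not given: they have to be found in the camera images.
- station: fixed decapping tray. Origin on the bench (z = 0); x points away from the robot (turned up to 23 degrees), y left, z up. Flat grey deck, surface at z 45 mm, spans x -110 to 130, y -160 to 160 mm. White rims 8 mm thick, 12 mm high just inside its four edges; the front rim (x -110) is open for y -65 to 65: the gap, a plain drop into the grey waste bin joined on in front.
- deck_middle (a point): the middle of the deck surface (station frame: x 10, y 0, z 45 mm); axes as the station
- gap (a point): middle of the gap in the front rim, on the edge of the deck at deck height (station frame: x -110, y 0, z 45 mm); axes as the station. The gap is 130 mm wide along y. Past this edge (towards -x) a cap drops into the bin.
- bin_floor (a point): centre of the inner floor of the waste bin, 40 mm below the deck surface (station frame: x -152.5, y 0, z 5 mm); axes as the station. Inside the bin measures 85 mm along x by 140 mm along y; its walls are 5 mm thick and their tops stand 60 mm above the bench, 15 mm above the deck. Open on top and towards the deck.
- cup: lidded specimen cup standing in one front corner of the deck (left or right of the gap), a bystander: 56 mm across the white lid, 62 mm tall, grey body; origin at the centre of its underside
- bottle: small amber bottle with a white cap standing in the other front corner of the deck, a bystander: 32 mm in diameter, 68 mm tall; origin at the centre of its underside
- rack: white tube rack with glass tubes standing on the bench beside the station's right (-y) side, a bystander: 200 mm along its x, 32 mm along its y, 112 mm tall with the tubes; origin at the centre of its underside
- cap1: loose white plastic screw cap of a sample tube lying flat on the deck, a short round cylinder, ribbed, with a grey spot on top, 24 mm in diameter and 16 mm high, about 12 g; origin at the centre of its underside, z axis along the cap's axis. The three caps are alike. It slides when pushed on its side.
- cap1_center (a point): centre of cap1, 8 mm above the centre of its underside
- cap2: loose white plastic screw cap of a sample tube lying flat on the deck, a short round cylinder, ribbed, with a grey spot on top, 24 mm in diameter and 16 mm high, about 12 g; origin at the centre of its underside, z axis along the cap's axis. The three caps are alike. It slides when pushed on its side.
- cap2_center (a point): centre of cap2, 8 mm above the centre of its underside
- cap3: loose white plastic screw cap of a sample tube lying flat on the deck, a short round cylinder, ribbed, with a grey spot on top, 24 mm in diameter and 16 mm high, about 12 g; origin at the centre of its underside, z axis along the cap's axis. The three caps are alike. It slides when pushed on its side.
- cap3_center (a point): centre of cap3, 8 mm above the centre of its underside

How it is judged:
By the outcome, as a careful person would: the job done as asked, in the order asked, and still so for the second after the job is handed in, with the robot touching nothing.
It also fails if it takes over 58 s, if anything falls off the work surface, if the arm or the gripper's body presses on something with over 40 N, if the wrist force passes 120 N, or if a joint passes its speed limit or range.

ROBOT

A 7-joint arm with a two-finger parallel gripper is mounted at the origin on the work surface. World frame = base frame: x ahead of the robot, y to its left, z up, the work surface at z = 0. Lengths are in m, angles in rad, forces in N, time in s.
With the tool pointing down it reaches from about 0.4 to 0.85 m from the base axis. Payload 4.5 kg.
Tool frame: the origin (TCP) lies between the finger pads; the fingertips stand 11 mm ahead of it and the grasp point (between the pads) lies 8 mm behind it (r.tip_reach is the distance from the TCP to the fingertips, in m); x points along the fingers, y is the direction in which the jaws open and shut, and the axes are right-handed (so a half turn about x gives the same grasp; the last joint's range is limited). The gripper opens to 88 mm and grips with 3 to 60 N. Pads are 18 mm wide; open, the fingers measure 123 mm over their backs; the gripper's body (75 mm by 187 mm) begins 45 mm behind the grasp point.
Start: joints at [0.034, 0.689, -0.195, 1.565, 0.157, 0.902, -0.215], TCP at [0.625, 0, 0.25] pointing down, gripper open.
Joint ranges: [-3.01, 3.01], [-0.46, 2.08], [-1.47, 1.51], [0.13, 2.56], [-1, 4.14], [0.04, 2.09], [-2.66, 2.66]. Speed limits (rad/s): [2.57, 2.57, 3.14, 3.14, 3.14, 3.14, 3.14].

INTERFACE

Orientations are given as a unit quaternion [x, y, z, w].
In Python, from plant import r gives the robot as it stands.
- The arm moves only by the tool drive_tool, never from a script. Its argument "deltas" is a list of rows, each a list of 3 entries, a list of its own where there are three numbers: the turn, a rotation vector about the tool's x, y, z in degrees, then the shift along the tool's x, y, z in cm, then the finger opening in cm, from 0 to 8.81. A call has 1 to 12 rows; each row shifts and turns the commanded pose from where the row before left it, along the tool's axes as they then stand; what a row does not reach is not made up. A row lasts 1/12 s, in which the tool goes at most 41.7 mm and 7.16 degrees, less where a joint would pass 70% of its speed; a pose out of reach is approached as far as the arm can. A call is refused whole if a number of a shift passes 4.17 or a number of a turn 7.16, either way. A call with a gripper value outside its range is refused whole. The fingers move at their own pace and stop on an object; "force" is the grip in N (left out, the last holds). Time passes only in rows, so rows that do not move let the fingers close. It gives the time, the measured TCP pose, the force and the opening at its end, in the units of the state.
- r.get_state(): the state, without advancing time (a new reading comes with each control period).
- r.snapshot(name): name is "scene" or "side" or "wrist"; returns a dict with "color" (400x640x3 uint8, red, green, blue), "fov_y" (degrees; the focal length in pixels is half the picture's height over the tangent of half this angle, whatever the lens; pixels are square), "cx", "cy" (the principal point, pixels), "extrinsics" (4x4, takes a point from world to camera coordinates); the wrist camera has in their place "tool_from_camera" (4x4, takes a point from camera to tool coordinates, whose origin is the TCP and whose axes are the tool frame's). Camera axes: x right, y up, looking along -z (the intrinsics and any distortion apply to the point x, -y, -z); pixel columns grow to the right and rows downward; lengths in m; the calibration is good to about 2 mm. A picture is of the moment at which its call begins: read the wrist's pose just before it. There is no depth.
- r.finish_job(): hands the job in, once; it reports no verdict.
The state is a dict: "clock": time; "q": joint angles; "qd": joint speeds; "joint_torque": joint torques, N m; "tool_pos": TCP position; "eef_rot": TCP orientation; "contact_force": force on the tool from outside, world axes, zero at the start; "moment": the same for the moment, N m; "opening": opening from 0.0 (shut) to 1.0 (fully open).
Only numpy, scipy, OpenCV 4.12 (cv2) and the standard library are available. Lean on these libraries where they do the work, as an engineer would, in place of code of your own. Each camera call takes 0.05 s, during which the arm holds its last target. There are 200 camera calls.

## Working session

There is one attempt and no reset: what is moved stays moved. The work goes in short steps, Python scripts to look and compute and a tool call to move; the robot and the scene stay as the last step left them, time stands still between calls to the robot, and variables do not carry over. Pictures are saved under pics/ and viewed, about 8 in all and at most 12, crops included, and the job is handed in when it is done.

Besides the shell and the picture viewer there is one more tool, called after "Call:" by a JSON object that holds its "method" and its "body", one argument or row to a line. drive_tool: Moves the arm, as the interface text tells. Its arguments: {"type":"object","properties":{"deltas":{"type":"array","items":{"type":"array"}},"force":{"type":"number"}},"required":["deltas"]}

```bash
ls; mkdir -p pics
cat > h.py <<'E'
import numpy as np, cv2
from scipy.spatial.transform import Rotation as R
from plant import r
def snap(n,f=None):
    s=r.get_state(); d=r.snapshot(n)
    if f: cv2.imwrite('pics/'+f,d['color'][:,:,::-1])
    if 'extrinsics' in d: M=np.linalg.inv(np.array(d['extrinsics']))
    else:
        T=np.eye(4);T[:3,:3]=R.from_quat(s['eef_rot']).as_matrix();T[:3,3]=s['tool_pos'];M=T@np.array(d['tool_from_camera'])
    d['M']=M; d['f']=200/np.tan(np.radians(d['fov_y'])/2); return d
def ray(d,u,v,z):
    k=d['M'][:3,:3]@np.array([(u-d['cx'])/d['f'],-(v-d['cy'])/d['f'],-1]); o=d['M'][:3,3]
    return o+k*(z-o[2])/k[2]
def proj(d,p):
    c=np.linalg.inv(d['M'])@np.append(p,1); return d['cx']-d['f']*c[0]/c[2], d['cy']+d['f']*c[1]/c[2]
E
python3 - <<'E'
from h import *
for n in ('scene','side','wrist'):
    d=snap(n,n+'0.png'); print(n,{k:np.round(v,3).tolist() if k!='color' else 0 for k,v in d.items() if k!='color'})
s=r.get_state();print(s['clock'],s['tool_pos'],R.from_quat(s['eef_rot']).as_matrix().round(3))
a=[cv2.imread(f'pics/{n}0.png') for n in('scene','side','wrist')]
cv2.imwrite('pics/all.png',np.vstack([np.hstack(a[:2]),np.hstack([a[2],a[2]*0])])[:, :][::1,::1][:800])
E
```

```text
pics
scene {'fov_y': 46.597, 'cx': 312.711, 'cy': 202.187, 'extrinsics': [[-0.095, 0.995, 0.02, 0.093], [-0.574, -0.071, 0.815, 0.243], [0.813, 0.066, 0.579, -1.275], [0.0, 0.0, 0.0, 1.0]], 'M': [[-0.095, -0.574, 0.813, 1.185], [0.995, -0.071, 0.066, 0.009], [0.02, 0.815, 0.579, 0.538], [0.0, 0.0, 0.0, 1.0]], 'f': 464.431}
side {'fov_y': 52.547, 'cx': 319.449, 'cy': 207.885, 'extrinsics': [[0.905, -0.425, -0.023, -0.516], [0.223, 0.426, 0.877, -0.189], [-0.363, -0.798, 0.48, -0.557], [0.0, 0.0, 0.0, 1.0]], 'M': [[0.905, 0.223, -0.363, 0.307], [-0.425, 0.426, -0.798, -0.584], [-0.023, 0.877, 0.48, 0.421], [0.0, 0.0, 0.0, 1.0]], 'f': 405.141}
wrist {'fov_y': 60.843, 'cx': 319.872, 'cy': 194.06, 'tool_from_camera': [[0.001, 0.258, -0.966, -0.135], [1.0, -0.001, 0.001, 0.001], [-0.001, -0.966, -0.258, -0.066], [0.0, 0.0, 0.0, 1.0]], 'M': [[1.0, -0.002, 0.003, 0.625], [0.001, 0.966, 0.258, 0.066], [-0.003, -0.258, 0.966, 0.384], [0.0, 0.0, 0.0, 1.0]], 'f': 340.6}
0.15 [ 6.24538414e-01 -7.63929475e-05  2.49097340e-01] [[-0.001  1.    -0.   ]
 [-0.    -0.    -1.   ]
 [-1.    -0.001  0.   ]]
```

View pics/scene0.png

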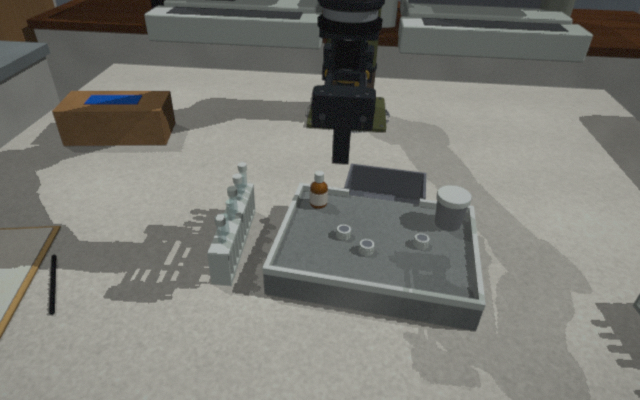

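View pics/wrist0.png

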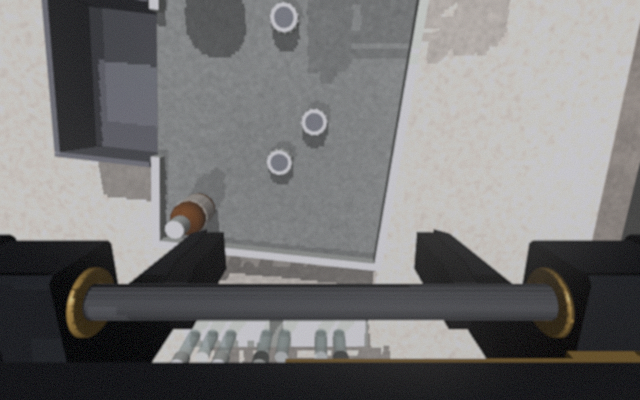

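The wrist view shows caps at about (284,17), (314,122) and (279,162). The bottle is at front-right (185,215), the bin at upper left, and the front rim's right stub starts at (155,157). The cup is out of frame. In the scene view the cup is at (453,208).

Run:
```python
from h import *
w=snap('wrist');s=snap('scene')
g=cv2.cvtColor(w['color'],cv2.COLOR_RGB2HSV)
for n,d,pts,z in (('caps w',w,[(284,17),(314,122),(279,162)],.061),('caps s',s,[(422,238),(343.5,229.5),(367.5,244)],.061),
 ('rim back outer top w',w,[(420,0),(378,264)],.057),('rim right outer',w,[(165,241),(376,266)],.057),('front stub',w,[(151,157),(160,240),(148,0)],.057),
 ('scene corners',s,[(270,276),(479,307),(290,190),(476,213)],.057),('bottle cap top',w,[(176,229)],.113),('bottle s',s,[(319.5,175)],.113),('cup s',s,[(454,195)],.107),
 ('bin corners w',w,[(55,155),(45,0)],.06)):
    print(n,[ (1000*ray(d,*p,z))[:2].round(0).tolist() for p in pts])
```

```text
caps w [[593.0, 137.0], [619.0, 49.0], [585.0, 11.0]]
caps s [[593.0, 139.0], [586.0, 12.0], [618.0, 51.0]]
rim back outer top w [[711.0, 152.0], [685.0, -97.0]]
rim right outer [[465.0, -72.0], [683.0, -100.0]]
front stub [[461.0, 15.0], [460.0, -71.0], [476.0, 152.0]]
scene corners [[702.0, -90.0], [728.0, 204.0], [476.0, -91.0], [507.0, 242.0]]
bottle cap top [[503.0, -37.0]]
bottle s [[506.0, -36.0]]
cup s [[530.0, 190.0]]
bin corners w [[371.0, 18.0], [389.0, 151.0]]
```

View pics/side0.png

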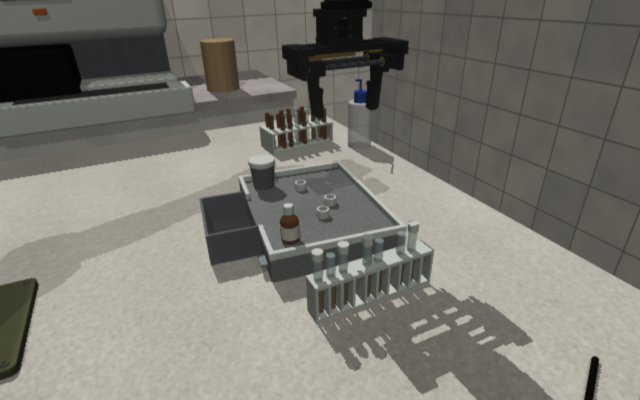

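Call:
{"method": "drive_tool", "body": {
  "deltas": [
    [[7.1, 0, 0], [0, 0, 0], 1.8],
    [[7.1, 0, 0], [0, 0, 0], 1.8],
    [[7.1, 0, 0], [0, 0, 0], 1.8],
    [[7.1, 0, 0], [0, 0, 0], 1.8],
    [[7.1, 0, 0], [0, 0, 0], 1.8],
    [[7.1, 0, 0], [0, 0, 0], 1.8],
    [[7.1, 0, 0], [0, 0, 0], 1.8],
    [[7.1, 0, 0], [0, 0, 0], 1.8],
    [[7.1, 0, 0], [0, 0, 0], 1.8],
    [[7.1, 0, 0], [0, 0, 0], 1.8],
    [[7.1, 0, 0], [0, 0, 0], 1.8],
    [[7.1, 0, 0], [0, 0, 0], 1.8]
  ]
}}

```text
clock: 1.25
tool_pos: [0.6249, 0.0003, 0.2496]
eef_rot: [-0.706, -0.028, 0.707, -0.027]
contact_force: [-0.3, 0.4, -0.9]
opening: 0.209
```

Call:
{"method": "drive_tool", "body": {
  "deltas": [
    [[5.6, 0, 0], [0, 0, 0], 1.8],
    [[5.7, 0, 0], [0, 0, 0], 1.8],
    [[0, 0, 0], [-2, -2.5, 0], 1.8],
    [[0, 0, 0], [-2, -2.5, 0], 1.8],
    [[0, 0, 0], [-2, -2, 0], 1.8],
    [[0, 0, 0], [0, 0, 0], 1.8],
    [[0, 0, 0], [0, 0, 0], 1.8]
  ]
}}

```text
clock: 1.83
tool_pos: [0.6334, 0.0711, 0.3103]
eef_rot: [0.707, -0.039, -0.705, -0.039]
contact_force: [0.3, -0.9, 0.5]
opening: 0.206
```

Run:
```python
from h import *
w=snap('wrist','w1.png');s=r.get_state();print(s['clock'],s['tool_pos'],s['q'],R.from_quat(s['eef_rot']).as_matrix().round(3),s['opening'])
```

```text
1.8833 [0.63255879 0.06911095 0.30933585] [-0.35670605  0.66300948  0.33070885  1.46850478 -0.23172447  1.04928218
 -1.65919473] [[-0.001 -0.113 -0.994]
 [-0.001 -0.994  0.113]
 [-1.     0.001  0.   ]] 0.20385623733889513
```

View pics/w1.png

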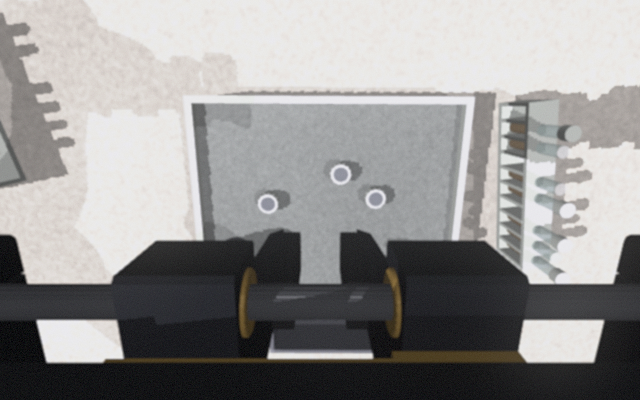

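Now the image is aligned with the tray. The back rim's outer corners are at (184,97) and (475,97), and the caps are at (268,203), (341,174) and (375,199).

```bash
cat >> h.py <<'E'
def stn(O,p,yaw=-6.5):
    c,s=np.cos(np.radians(yaw)),np.sin(np.radians(yaw)); d=np.array(p)[:2]-O; return np.array([c*d[0]+s*d[1],-s*d[0]+c*d[1]])
E
python3 - <<'E'
from h import *
d=snap('wrist')
a=1000*ray(d,184,97,.057);b=1000*ray(d,475,97,.057);print(a,b,np.linalg.norm(a-b),np.degrees(np.arctan2(a[0]-b[0],a[1]-b[1])))
t=np.radians(-6.5);O=((a+b)/2)[:2]-130*np.array([np.cos(t),np.sin(t)]);print('O',O)
for p in[(268,203),(341,174),(375,199)]:
    q=1000*ray(d,*p,.061);print(q,stn(O,q))
print('tool',stn(O,1000*r.get_state()['tool_pos']))
for p in[(503,-37),(530,190),(371,18)]:print(stn(O,p))
E
```

```text
[721.17861612 207.82890125  57.        ] [ 685.54671294 -108.11269042   57.        ] 317.94452640303393 6.434630424762848
O [574.19832329  64.5745232 ]
[592.58697642 134.20233874  61.        ] [10.38835572 71.26189252]
[617.45204888  45.86790298  61.        ] [ 45.09333393 -13.68991062]
[583.34530663   9.2465093   61.        ] [ 15.35149419 -53.93688953]
tool [57.20177333 10.08839349]
[ -59.24208773 -108.98146652]
[-58.11277715 119.61583149]
[-196.61974944  -69.27783867]
```

Call:
{"method": "drive_tool", "body": {
  "deltas": [
    [[0, 0, 0], [0, 1.25, -1.05], 1.8],
    [[0, 0, 0], [0, 1.25, -1.05], 1.8],
    [[0, 0, 0], [3, 0, 0], 1.8],
    [[0, 0, 0], [3, 0, 0], 1.8],
    [[0, 0, 0], [3, 0, 0], 1.8],
    [[0, 0, 0], [3, 0, 0], 1.8],
    [[0, 0, 0], [3, 0, 0], 1.8],
    [[0, 0, 0], [3, 0, 0], 1.8],
    [[0, 0, 0], [2, 0, 0], 1.8],
    [[0, 0, 0], [1.5, 0, 0], 1.8],
    [[0, 0, 0], [0, 0, 0], 1.8],
    [[0, 0, 0], [0, 0, 0], 1.8]
  ]
}}

```text
clock: 2.93
tool_pos: [0.6497, 0.0405, 0.0935]
eef_rot: [-0.705, 0.041, 0.707, 0.04]
contact_force: [0.2, -0.7, 0.1]
opening: 0.205
```

Run:
```python
from h import *
w=snap('wrist','w2.png');s=r.get_state();print(s['clock'],s['tool_pos'],stn((574,65.5),1000*s['tool_pos']),s['contact_force'],R.from_quat(s['eef_rot']).as_matrix().round(3))
```

```text
2.9833 [0.65081077 0.04086364 0.0947719 ] [ 79.1059387  -15.78276956] [-0.1828498  -0.60186775 -0.26306681] [[-0.    -0.115 -0.993]
 [-0.001 -0.993  0.115]
 [-1.     0.001  0.   ]]
```

View pics/w2.png

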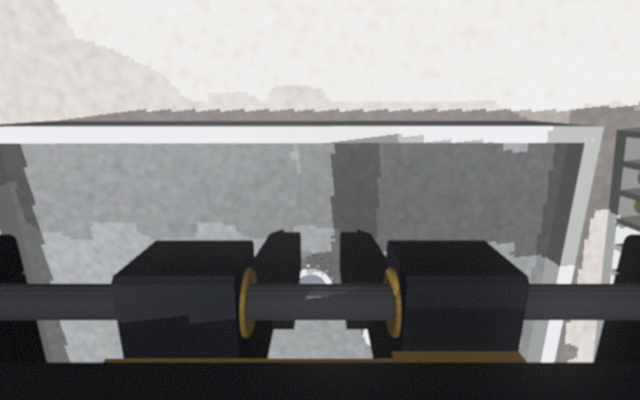

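Call:
{"method": "drive_tool", "body": {
  "deltas": [
    [[0, 0, 0], [1.0, 0, 0], 1.8],
    [[0, 0, 0], [1.0, 0, 0], 1.8],
    [[0, 0, 0], [0.8, 0, 0], 1.8],
    [[0, 0, 0], [0, 0, 0], 1.8],
    [[0, 0, 0], [0, 0, 0.8], 1.8],
    [[0, 0, 0], [0, -0.1, 1.2], 1.8],
    [[0, 0, 0], [0, -0.1, 1.2], 1.8],
    [[0, 0, 0], [0, -0.1, 1.2], 1.8],
    [[0, 0, 0], [0, -0.1, 1.2], 1.8],
    [[0, 0, 0], [0, -0.1, 1.2], 1.8],
    [[0, 0, 0], [0, -0.1, 1.2], 1.8],
    [[0, 0, 0], [0, -0.1, 1.2], 1.8]
  ]
}}

```text
clock: 3.98
tool_pos: [0.5601, 0.0599, 0.067]
eef_rot: [0.706, -0.04, -0.706, -0.04]
contact_force: [-0.5, -0.1, -0.2]
opening: 0.205
```

Run:
```python
from h import *
snap('scene','s3.png');s=r.get_state();print(s['clock'],s['tool_pos'],stn((574,65.5),1000*s['tool_pos']),s['contact_force'])
```

```text
4.0333 [0.55682262 0.06056079 0.06667311] [-16.50782247  -6.85199828] [-1.99298681 -0.58770467  0.10865468]
```

View pics/s3.png

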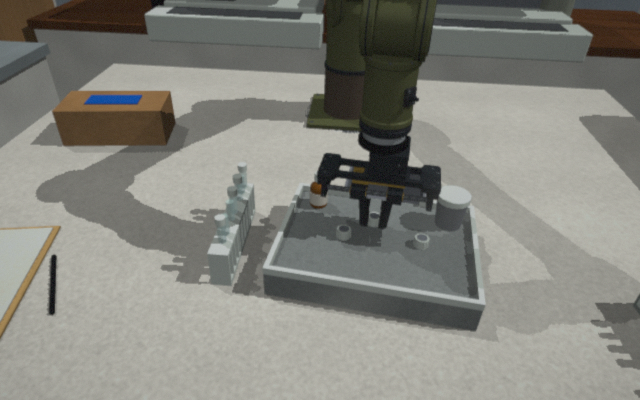

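Cap B sits between the fingertips at about (375,215). The other two caps, at (343,232) and (421,240), are untouched, so I continue.

Call:
{"method": "drive_tool", "body": {
  "deltas": [
    [[0, 0, 0], [0, -0.15, 1.2], 1.8],
    [[0, 0, 0], [0, -0.15, 1.2], 1.8],
    [[0, 0, 0], [0, -0.15, 1.2], 1.8],
    [[0, 0, 0], [0, -0.15, 1.2], 1.8],
    [[0, 0, 0], [0, -0.15, 1.2], 1.8],
    [[0, 0, 0], [0, -0.15, 1.2], 1.8],
    [[0, 0, 0], [0, -0.15, 1.2], 1.8],
    [[0, 0, 0], [0, -0.15, 1.2], 1.8],
    [[0, 0, 0], [0, 0, 0.7], 1.8],
    [[0, 0, 0], [0, 0, 0], 1.8],
    [[0, 0, 0], [0, 0, 0], 1.8]
  ]
}}

```text
clock: 4.95
tool_pos: [0.4602, 0.0832, 0.0668]
eef_rot: [0.706, -0.04, -0.706, -0.04]
contact_force: [0.6, 0.0, 0.3]
opening: 0.203
```

Call:
{"method": "drive_tool", "body": {
  "deltas": [
    [[0, 0, 0], [-2, 0, 0], 1.8],
    [[0, 0, 0], [-2, 0, 0], 1.8],
    [[0, 0, 0], [-2, 0, 0], 1.8],
    [[0, 0, 0], [0, 0, -3], 1.8],
    [[0, 0, 0], [0, 0, -3], 1.8],
    [[0, 0, 0], [0, 0, -3], 1.8],
    [[0, 0, 0], [0, 0, -3], 1.8],
    [[0, 0, 0], [0, 0, -3], 1.8],
    [[0, 0, 0], [0, 0, 0], 1.8],
    [[0, 0, 0], [0, 0, 0], 1.8]
  ]
}}

```text
clock: 5.78
tool_pos: [0.6104, 0.0654, 0.1267]
eef_rot: [0.707, -0.041, -0.705, -0.04]
contact_force: [-0.1, 0.1, -1.1]
opening: 0.202
```

Run:
```python
from h import *
d=snap('scene','s4.png');s=r.get_state();print(s['clock'],s['tool_pos'],stn((574,65.5),1000*s['tool_pos']),s['contact_force'])
for p in[(343,230),(422,238.5)]:print(stn((574,65.5),1000*ray(d,*p,.061)))
```

```text
5.8333 [0.60847378 0.06587939 0.12647657] [34.20922756  4.27949675] [-0.53647556 -0.02431383 -0.258233  ]
[ 19.32088294 -52.21761031]
[11.37627078 75.25589527]
```

View pics/s4.png

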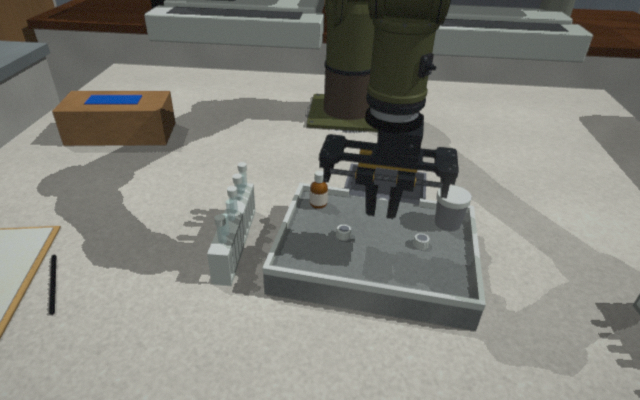

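Call:
{"method": "drive_tool", "body": {
  "deltas": [
    [[0, 0, 0], [0, 2, -0.8], 1.8],
    [[0, 0, 0], [0, 2, -0.8], 1.8],
    [[0, 0, 0], [0, 1.8, 0], 1.8],
    [[0, 0, 0], [0, 0, 0], 1.8],
    [[0, 0, 0], [1.5, 0, 0], 1.8],
    [[0, 0, 0], [1.5, 0, 0], 1.8],
    [[0, 0, 0], [1.5, 0, 0], 1.8],
    [[0, 0, 0], [1.5, 0, 0], 1.8],
    [[0, 0, 0], [0, 0, 0], 1.8],
    [[0, 0, 0], [0, 0, 0.7], 1.8],
    [[0, 0, 0], [0, 0, 0.7], 1.8],
    [[0, 0, 0], [0, 0, 0.7], 1.8]
  ]
}}

```text
clock: 6.83
tool_pos: [0.5962, 0.0097, 0.0677]
eef_rot: [0.706, -0.04, -0.706, -0.04]
contact_force: [0.4, -0.8, -0.4]
opening: 0.205
```

Run:
```python
from h import *
d=snap('wrist','w5.png');e=snap('scene','s5.png');cv2.imwrite('pics/c5.png',cv2.resize(np.hstack([d['color'][220:370,240:440],e['color'][150:300,280:480]])[:,:,::-1],(800,300)));s=r.get_state();print(s['clock'],s['tool_pos'],stn((574,65.5),1000*s['tool_pos']),s['contact_force'])
```

```text
6.9333 [0.59529682 0.00972222 0.06757626] [ 27.47414761 -53.00836807] [-0.3831007  -0.10936351 -0.73708697]
```

View pics/c5.png

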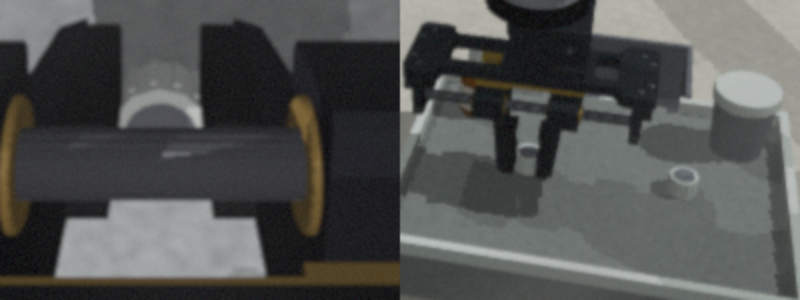

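Cap C is centred in the notch between the fingertips in both views. Next is the diagonal push.

Call:
{"method": "drive_tool", "body": {
  "deltas": [
    [[0, 0, 0], [0, -0.4, 0.8], 1.8],
    [[0, 0, 0], [0, -0.7, 0.9], 1.8],
    [[0, 0, 0], [0, -0.7, 0.9], 1.8],
    [[0, 0, 0], [0, -0.7, 0.9], 1.8],
    [[0, 0, 0], [0, -0.7, 0.9], 1.8],
    [[0, 0, 0], [0, -0.7, 0.9], 1.8],
    [[0, 0, 0], [0, -0.7, 0.9], 1.8],
    [[0, 0, 0], [0, -0.5, 1.0], 1.8],
    [[0, 0, 0], [0, -0.3, 1.1], 1.8],
    [[0, 0, 0], [0, -0.1, 1.2], 1.8],
    [[0, 0, 0], [0, 0, 1.2], 1.8],
    [[0, 0, 0], [0, 0, 1.2], 1.8]
  ]
}}

```text
clock: 7.93
tool_pos: [0.4839, 0.0781, 0.0668]
eef_rot: [0.706, -0.04, -0.706, -0.04]
contact_force: [0.4, -0.3, -0.3]
opening: 0.203
```

Run:
```python
from h import *
d=snap('wrist','w6.png');e=snap('scene','s6.png');cv2.imwrite('pics/c6.png',cv2.resize(np.hstack([d['color'][220:370,240:440],e['color'][150:300,280:480]])[:,:,::-1],(800,300)));s=r.get_state();print(s['clock'],s['tool_pos'],stn((574,65.5),1000*s['tool_pos']),s['contact_force'])
```

```text
8.0333 [0.48207029 0.07810995 0.06670595] [-92.76625499   2.12215052] [ 0.6829016   0.8585232  -0.50761358]
```

View pics/c6.png

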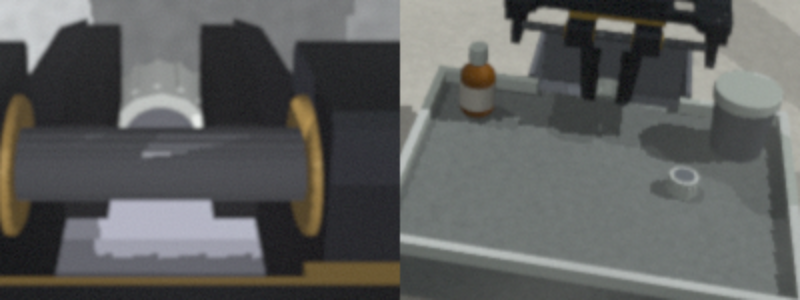

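Cap C is still in the notch at the edge, and the bottle and cup are standing. I push it over, then go behind cap A.

Call:
{"method": "drive_tool", "body": {
  "deltas": [
    [[0, 0, 0], [0, 0, 1.2], 1.8],
    [[0, 0, 0], [0, 0, 1.2], 1.8],
    [[0, 0, 0], [0, 0, 0.6], 1.8],
    [[0, 0, 0], [0, 0, 0], 1.8],
    [[0, 0, 0], [0, 0, 0], 1.8],
    [[0, 0, 0], [-2, 0, 0], 1.8],
    [[0, 0, 0], [-2, 0, 0], 1.8],
    [[0, 0, 0], [-2, 0, 0], 1.8],
    [[0, 0, 0], [0, -1, -2.5], 1.8],
    [[0, 0, 0], [0, -1, -2.5], 1.8],
    [[0, 0, 0], [0, -1, -2.5], 1.8],
    [[0, 0, 0], [0, -1, -2.5], 1.8]
  ]
}}

```text
clock: 9.03
tool_pos: [0.5613, 0.1096, 0.1274]
eef_rot: [0.707, -0.04, -0.705, -0.04]
contact_force: [0.3, 0.5, -0.1]
opening: 0.205
```

Call:
{"method": "drive_tool", "body": {
  "deltas": [
    [[0, 0, 0], [0, -1, -2.5], 1.8],
    [[0, 0, 0], [0, -1, -2.5], 1.8],
    [[0, 0, 0], [0, -0.9, -2.2], 1.8],
    [[0, 0, 0], [0, 0, 0], 1.8],
    [[0, 0, 0], [0, 0, 0], 1.8]
  ]
}}

```text
clock: 9.45
tool_pos: [0.6351, 0.13, 0.1265]
eef_rot: [0.707, -0.04, -0.705, -0.04]
contact_force: [-0.7, -0.3, 0.0]
opening: 0.207
```

Run:
```python
from h import *
d=snap('wrist','w7.png');e=snap('scene','s7.png');s=r.get_state();print(s['clock'],s['tool_pos'],stn((574,65.5),1000*s['tool_pos']),s['contact_force'])
```

```text
9.55 [0.63296786 0.12927053 0.12648848] [51.36977891 70.03595115] [-0.83276901 -0.51048019 -0.26539974]
```

View pics/s7.png

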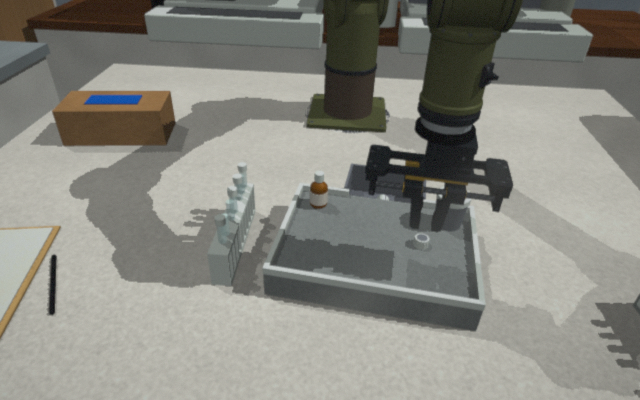

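Run:
```python
from h import *
d=snap('scene');print(stn((574,65.5),1000*ray(d,383,196,.061)),stn((574,65.5),1000*ray(d,383,196,.021)))
print([proj(d,np.array([574,65.5,z*1000])/1000+np.r_[np.array([[.9936,.113],[-.113,.9936]])@np.array([-110,y]),0]/1000) for y,z in((-65,.045),(65,.045))])
cv2.imwrite('pics/c7.png',cv2.resize(d['color'][155:235,320:480,::-1],(800,400),interpolation=cv2.INTER_CUBIC))
```

```text
[-95.17740651   3.40373148] [-154.61986261    2.58496917]
[(np.float64(346.4335693768619), np.float64(193.7916121483948)), (np.float64(416.23471624720486), np.float64(203.17500046541673))]
```

View pics/c7.png

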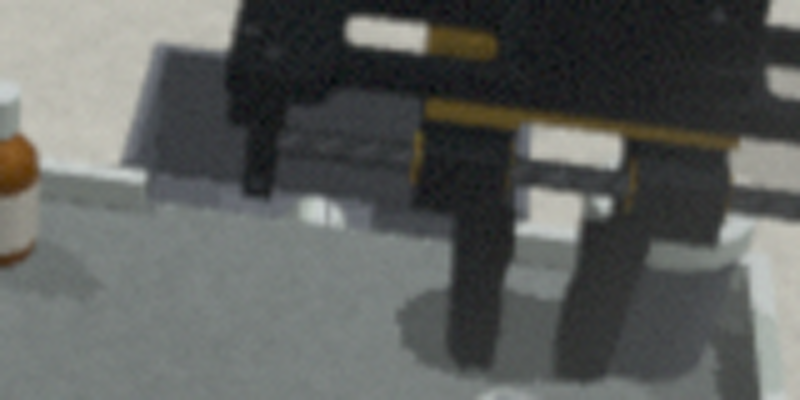

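Call:
{"method": "drive_tool", "body": {
  "deltas": [
    [[0, 0, 0], [1.5, 0, 0], 1.8],
    [[0, 0, 0], [1.5, 0, 0], 1.8],
    [[0, 0, 0], [1.5, 0, 0], 1.8],
    [[0, 0, 0], [1.5, 0, 0], 1.8],
    [[0, 0, 0], [0, 0, 0], 1.8],
    [[0, 0, 0], [0, 0, 0.7], 1.8],
    [[0, 0, 0], [0, 0, 0.7], 1.8],
    [[0, 0, 0], [0, 0, 0.7], 1.8],
    [[0, 0, 0], [0, 0, 0.7], 1.8],
    [[0, 0, 0], [0, 0, 0], 1.8]
  ]
}}

```text
clock: 10.43
tool_pos: [0.604, 0.1337, 0.0674]
eef_rot: [-0.705, 0.04, 0.707, 0.04]
contact_force: [0.4, 0.1, 0.3]
opening: 0.203
```

The white piece at (320,210) in the crop is cut off by the deck edge. It lies below deck level, so that cap is in the bin. Cap A should be seated in the notch now, so I push it diagonally towards the gap, then straight.

Call:
{"method": "drive_tool", "body": {
  "deltas": [
    [[0, 0, 0], [0, 0.3, 0.8], 1.8],
    [[0, 0, 0], [0, 0.7, 0.9], 1.8],
    [[0, 0, 0], [0, 0.7, 0.9], 1.8],
    [[0, 0, 0], [0, 0.7, 0.9], 1.8],
    [[0, 0, 0], [0, 0.7, 0.9], 1.8],
    [[0, 0, 0], [0, 0.7, 0.9], 1.8],
    [[0, 0, 0], [0, 0.6, 0.9], 1.8],
    [[0, 0, 0], [0, 0.4, 1.0], 1.8],
    [[0, 0, 0], [0, 0, 0], 1.8]
  ]
}}

```text
clock: 11.18
tool_pos: [0.5269, 0.0926, 0.0671]
eef_rot: [-0.705, 0.041, 0.707, 0.04]
contact_force: [-0.6, -0.4, -0.4]
opening: 0.204
```

Run:
```python
from h import *
O=(574,65.5)
d=snap('wrist','w8.png');e=snap('scene','s8.png');s=r.get_state();t=stn(O,1000*s['tool_pos']);print(s['clock'],t,s['contact_force'])
c=d['color']; m=(c[225:285,295:345].min(2)>165); print('bright px in notch',m.sum(), [ (cv2.imread(f'pics/{f}.png')[225:285,295:345].min(2)>165).sum() for f in('w5','w6','w7')])
```

```text
11.2833 [-47.32701841  22.96703583] [ 0.58400716 -0.33235286  0.43440454]
bright px in notch 300 [np.int64(36), np.int64(299), np.int64(990)]
```

The notch signature matches the seated cap in w6 (300 bright pixels against 299), so I finish the push and retreat.

Call:
{"method": "drive_tool", "body": {
  "deltas": [
    [[0, 0, 0], [0, 0, 0.8], 1.8],
    [[0, 0, 0], [0, 0, 1.2], 1.8],
    [[0, 0, 0], [0, 0, 1.2], 1.8],
    [[0, 0, 0], [0, 0, 1.2], 1.8],
    [[0, 0, 0], [0, 0, 1.2], 1.8],
    [[0, 0, 0], [0, 0, 1.2], 1.8],
    [[0, 0, 0], [0, 0, 0.8], 1.8],
    [[0, 0, 0], [0, 0, 0], 1.8],
    [[0, 0, 0], [0, 0, 0], 1.8],
    [[0, 0, 0], [-2, 0, 0], 1.8],
    [[0, 0, 0], [-3, 0, 0], 1.8],
    [[0, 0, 0], [-3, 0, 0], 1.8]
  ]
}}

```text
clock: 12.28
tool_pos: [0.4541, 0.1019, 0.1473]
eef_rot: [-0.706, 0.04, 0.706, 0.04]
contact_force: [0.9, 0.6, 0.5]
opening: 0.204
```

Call:
{"method": "drive_tool", "body": {
  "deltas": [
    [[0, 0, 0], [-3, 0, 0], 1.8],
    [[0, 0, 0], [-3, 0, 0], 1.8],
    [[0, 0, 0], [-3, 0, 0], 1.8],
    [[0, 0, 0], [-3, 0, 0], 1.8],
    [[0, 0, 0], [-3, 0, -2], 1.8],
    [[0, 0, 0], [-3, 0, -2], 1.8],
    [[0, 0, 0], [0, 0, 0], 1.8],
    [[0, 0, 0], [0, 0, 0], 1.8]
  ]
}}

```text
clock: 12.95
tool_pos: [0.4956, 0.0974, 0.3285]
eef_rot: [0.708, -0.04, -0.704, -0.041]
contact_force: [-1.0, 0.5, -1.0]
opening: 0.209
```

Run:
```python
from h import *
a=[snap(n)['color'] for n in('scene','side')];s=r.get_state();print(s['clock'],s['tool_pos'],s['contact_force'])
cv2.imwrite('pics/c9.png',np.hstack([cv2.resize(a[0][150:320,200:490],(400,235)),cv2.resize(a[1][140:310,190:480],(400,235))])[:,:,::-1])
w=snap('wrist')['color'];v=np.vstack([cv2.imread('pics/c9.png'),cv2.resize(w,(800,500))[:365,:,::-1]]);cv2.imwrite('pics/c10.png',v)
```

```text
13.05 [0.49249289 0.09756801 0.32601854] [-0.31634758  0.23610472  0.15982908]
```

View pics/c10.png

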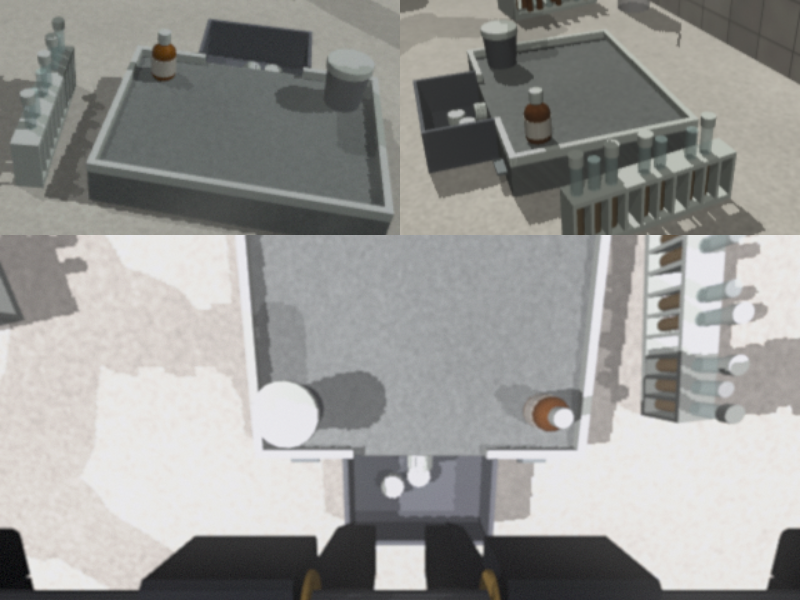

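Three white caps show inside the bin, at (393,487), (418,475) and (418,460) in the wrist panel. The third one, against the deck wall, seems to stand on edge. I check its height by crossing two views, and that nothing is moving.

Run:
```python
from h import *
O=(574,65.5)
for n in('side','wrist','scene'):
    d=snap(n);h=cv2.cvtColor(d['color'],cv2.COLOR_RGB2HSV)
    pts=np.array([[v,u] for v in range(400) for u in range(640)])
    c,s_=np.cos(np.radians(6.5)),np.sin(np.radians(6.5))
    # restrict to bin region by projecting each pixel to z=.02
    P=np.array([stn(O,1000*ray(d,u,v,.02)) for v,u in pts]).reshape(400,640,2)
    m=((P[...,0]>-197)&(P[...,0]<-85)&(abs(P[...,1])<62)&(h[...,2]>(150 if n=='wrist' else 125))&(h[...,1]<40)).astype(np.uint8)
    k,l,st,ce=cv2.connectedComponentsWithStats(m)
    for i in range(1,k):
        if st[i,4]>8: print(n,st[i].tolist(),ce[i].round(1),{z:stn(O,1000*ray(d,*ce[i],z)).round(0).tolist() for z in(.013,.03,.05)})
```

```text
side [244, 214, 8, 8, 50] [248.  217.3] {0.013: [-110.0, 49.0], 0.03: [-114.0, 19.0], 0.05: [-118.0, -17.0]}
side [225, 219, 20, 11, 106] [233.5 224.1] {0.013: [-142.0, 32.0], 0.03: [-144.0, 3.0], 0.05: [-146.0, -32.0]}
side [258, 224, 11, 18, 98] [263.  232.6] {0.013: [-93.0, -20.0], 0.03: [-98.0, -47.0], 0.05: [-102.0, -79.0]}
wrist [289, 155, 96, 48, 2266] [336.1 169.3] {0.013: [-105.0, 0.0], 0.03: [-102.0, 1.0], 0.05: [-98.0, 2.0]}
wrist [305, 192, 18, 18, 257] [313.9 200.6] {0.013: [-149.0, 30.0], 0.03: [-144.0, 30.0], 0.05: [-138.0, 29.0]}
scene [380, 195, 9, 6, 41] [383.8 197.4] {0.013: [-162.0, 4.0], 0.03: [-137.0, 5.0], 0.05: [-107.0, 5.0]}
scene [392, 197, 11, 6, 51] [397.  199.2] {0.013: [-162.0, 30.0], 0.03: [-137.0, 30.0], 0.05: [-107.0, 29.0]}
```

Call:
{"method": "drive_tool", "body": {
  "deltas": [
    [[0, 0, 0], [0, 0, 0], 1.8],
    [[0, 0, 0], [0, 0, 0], 1.8],
    [[0, 0, 0], [0, 0, 0], 1.8],
    [[0, 0, 0], [0, 0, 0], 1.8],
    [[0, 0, 0], [0, 0, 0], 1.8],
    [[0, 0, 0], [0, 0, 0], 1.8]
  ]
}}

```text
clock: 13.75
tool_pos: [0.4932, 0.0976, 0.3267]
eef_rot: [0.706, -0.04, -0.706, -0.04]
contact_force: [-0.0, 0.4, 0.5]
opening: 0.206
```

Run:
```python
from h import *
a=cv2.imread('pics/c9.png')
b=[snap(n)['color'] for n in('scene','side')]
c=np.hstack([cv2.resize(b[0][150:320,200:490],(400,235)),cv2.resize(b[1][140:310,190:480],(400,235))])[:,:,::-1]
D=cv2.absdiff(a,np.ascontiguousarray(c)).max(2); print((D>40).sum(), D[55:80,200:315].max(), D[70:170,415:500].max())
```

```text
10 9 5
```

```bash
python3 -c "
from plant import r
print(r.finish_job(), r.get_state()['clock'])"
```

```text
the job is handed in; nothing more can be done
the job is handed in; nothing more can be done
```

All three caps are in the waste bin. I pushed them one at a time across the deck and out through the gap with the fingertips held 18 mm apart, and never gripped one. The job was handed in at about 14 s on the robot's clock, with the arm well clear of everything.

**Last checks:**
- **Deck:** empty in all three camera views.
- **Bystanders:** cup, bottle and rack are standing and look unmoved. I judged this by eye and did not re-measure their positions.
- **Forces:** the readings I took stayed within about 2 N.
- **Stillness:** the scene and side views barely changed in the bin area over about 0.7 s before hand-in.

**Less certain:** one cap is not lying flat. It seems to stand or lean against the deck wall, with its visible part about 38 mm above the bench (deck at 45 mm). That height comes from a rough two-view estimate. The scene camera cannot see this cap over the deck edge, which also puts it below deck level.

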